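# Lock the frame clamp with its T-key

## Robot

A 6-joint arm with a two-finger parallel gripper is mounted at the origin on the work surface. World frame = base frame: x ahead of the robot, y to its left, z up, the work surface at z = 0. Lengths are in mm, angles in degrees, forces in N, time in s.
With the tool pointing down it reaches from about 350 to 850 mm from the base axis. Payload 8.1 kg.
Tool frame: the origin (TCP) lies midway between the tips of the shut fingers; the grasp point (between the pads) lies 19 mm behind it; z points along the fingers, y is the line along which they close (so a half turn about z gives the same grasp; the last joint's range is limited). The gripper opens to 85 mm and grips with 20 to 120 N. Pads are 22 mm wide; open, the fingers measure 114 mm over their backs; the gripper's body (76 mm by 85 mm) begins 54 mm behind the grasp point. The pads swing forward as they close: fully open they stand 13 mm farther back than shut.
Start: joints at [62.086, 7.471, 85.268, -0, 87.261, -4.893], TCP at [234.625, 552.229, 231.292] pointing down, gripper open.
Joint ranges: [-169.43, 169.43], [-51.17, 129.36], [1.28, 143.12], [-76.62, 256.62], [0, 156.53], [-152.29, 152.29]. Speed limits (degrees/s): [136.94, 136.94, 159.86, 180, 180, 180].

## Interface

Orientations are given as [roll, pitch, yaw] about the fixed x, y, z axes, in that order (R = Rz(yaw) Ry(pitch) Rx(roll)).
In Python, from bench import sensors, optics, r gives the robot as it stands.
- The arm moves only by the tool apply_moves, never from a script. Its argument "targets" is a list of rows, each a list of 7 numbers: the shift along the tool's x, y, z in mm, then the turn, a rotation vector about the tool's x, y, z in rad, then the closure, from 0 (fully open) to 1 (shut). In form: [[x, y, z, wx, wy, wz, claw], ...]. A call has 1 to 20 rows; each row shifts and turns the commanded pose from where the row before left it, along the tool's axes as they then stand; what a row does not reach is not made up. A row lasts 1/8 s, in which the tool goes at most 62.5 mm and 10.7 degrees, less where a joint would pass 70% of its speed; a pose out of reach is approached as far as the arm can. A call is refused whole if a number of a shift passes 62.5 or a number of a turn 0.188, either way. A call with a gripper value outside its range is refused whole. The fingers move at their own pace and stop on an object; "force" is the grip in N (left out, the last holds). Time passes only in rows, so rows that do not move let the fingers close. It gives the time, the measured TCP pose, the force, the opening and the grip force at its end, in the units of the state.
- sensors.sense(): the state, without advancing time (a new reading comes with each control period).
- optics.snapshot(name): name is "scene" or "top" or "wrist"; returns the picture (400x640x3 uint8, red, green, blue); there is no depth.
- optics.get_calibration(name): a dict with "camera_matrix" (3x3 intrinsics, pixels), "pose" (4x4, takes a point from camera to world coordinates). Camera axes: x right, y down, z forward; pixel columns grow to the right and rows downward; lengths in mm; the calibration is good to about 2 mm. A picture is of the moment at which its call begins: read the wrist's pose just before it. get_calibration takes no time and is no camera call; for the wrist camera it gives the pose at the moment of the call.
- r.hand_in(): hands the job in; it is judged then, once.
The state is a dict: "time": time; "joint_pos": joint angles; "qd": joint speeds; "joint_efforts": joint torques, N m; "tool_pos": TCP position; "tcp_rot": TCP orientation; "ft_force": force on the tool from outside, world axes, zero at the start; "wrist_torque": the same for the moment, N m; "finger_gap": finger opening in mm; "grip_force": force on a finger pad.
Only numpy, scipy, OpenCV 4.12 (cv2) and the standard library are available. Lean on these libraries where they do the work, as an engineer would, in place of code of your own. Each camera call takes 0.05 s, during which the arm holds its last target. There are 200 camera calls.

## Task

Take the T-key out of its wooden block, put it down the blue collar of the clamp until its blade drops fully into the slot inside (the slot's angle has play, so feel for it, pressing only lightly), and turn it clockwise until the red clamp arm comes against its stop over the steel rail. Then draw the key out and stand it back in its wooden block, fully down. Leave the tape measure, glue bottle and tube offcut where they are.

Things in the scene. Friction and masses are not known exactly. Their poses are not given: they have to be found in the camera images.
- key: Loose steel T-key, 100 mm tall, 0.4 kg, upright in the wooden block. Origin at the centre of the blade's lower end, z up. Blade 34 (x) x 8 (y) mm, z 0-16 mm; round shank 36 mm across, z 16-56; neck 14 mm across up to z 76; orange handle bar 90 (x) x 16 (y) mm, z 76-100. Handle and blade are parallel; half a turn makes no difference.
- key_handle (a point): Middle of the key's orange handle bar, 88 mm above the blade's lower end; axes as the key.
- block: Fixed wooden key block 90 x 110 x 55 mm. Origin under its centre. In the middle of its top a round hole 39 mm across and 45 mm deep, with a 3 mm chamfer.
- block_floor (a point): Centre of the floor of the block's hole, 10 mm above the bench; the key's lower end rests here.
- clamp: Fixed clamp: dark base plate 12 mm thick, x -70 to 205 mm, y -105 to 105 mm, with a small welded steel frame and wooden shelf (x 65 to 183, y -95 to 95, up to z 70 mm), a red arm and a blue collar. Origin on the collar's vertical axis, at bench height.
- clamp_mouth (a point): Centre of the blue collar's top, 70 mm above the bench. Its round bore is 38 mm across; a funnel 52 mm across at the top leads in.
- slot_top (a point): On the collar's axis, 34 mm above the bench: top of the brass socket, 38 mm across, with a 10.5 mm wide slot straight across. A blade that misses the slot stops here. The socket has 0.65 rad of play either way against the red arm and rests anywhere in it, not measured (this point turns with the clamp, not with the slot). In mid-play the slot is parallel to the red arm.
- clamp_seat (a point): Centre of the slot's floor, on the collar's axis, 18 mm above the bench: a key fully in has its lower end here. Axes as the clamp, not the slot. Turning the key first takes up the play, then swings the arm. The slot is seen from above while the collar is empty.
- clamp_arm (a joint): Angle of the red clamp arm (85 mm long, 20 mm wide, top at z 35 mm), clockwise seen from above, rad. At 0 the arm points 0.60 rad to the left (counterclockwise) of the clamp's +x; at 0.60, its stop, it points along the clamp's +x, over the frame's near rail. Friction about 0.4 N m; it stays where it is left.
- clamp_arm_tip (a point): Top of the red clamp arm near its free end, 76 mm from the collar's axis; x points along the arm.
- tape: Bystander: yellow tape measure 70 x 36 x 66 mm, standing. Origin under its centre.
- glue: Bystander: white glue bottle 60 mm across, 150 mm tall. Origin under its centre.
- offcut: Bystander: square steel tube offcut 160 x 25 x 25 mm, lying along its x. Origin under its centre.
Things that resemble listed ones, but are neither listed nor needed, are in the scene too. Several things have the shape of the key; the one meant has the colours described above.

How it is judged:
By the outcome, as a careful person would: the job done as asked, in the order asked, and still so for the second after the job is handed in, with the robot touching nothing.
It also fails if it takes over 72 s, if anything falls off the work surface, if the arm or the gripper's body presses on something with over 40 N, if the wrist force passes 120 N, or if a joint passes its speed limit or range.

## Working session

There is one attempt and no reset: what is moved stays moved. The work goes in short steps, Python scripts to look and compute and a tool call to move; the robot and the scene stay as the last step left them, time stands still between calls to the robot, and variables do not carry over. Pictures are saved under pics/ and viewed, at most 10 in all, crops included, and the job is handed in when it is done.

Besides the shell and the picture viewer there is one more tool, called after "Call:" in YAML: its name, and indented under it one key for each argument. apply_moves: Moves the arm, as the interface text tells. Its arguments: {"type":"object","properties":{"targets":{"type":"array"},"force":{"type":"number"}},"required":["targets"]}

```bash
mkdir -p pics
python3 - <<'E'
from bench import sensors, optics, r
import cv2, numpy as np
print(sensors.sense())
for n in ("scene","top"):
    im=optics.snapshot(n); cv2.imwrite(f"pics/{n}0.png",im[:,:,::-1])
    c=optics.get_calibration(n); print(n,np.round(c["camera_matrix"],1).tolist(),np.round(c["pose"],3).tolist())
E
```

```text
{'time': 0.0, 'joint_pos': array([ 6.20841255e+01,  7.51570927e+00,  8.53284789e+01,  1.41022714e-03,
        8.72619896e+01, -4.88998745e+00]), 'qd': array([ 0.04385386, -0.06181539, -0.00419829,  0.02256614,  0.03274212,
       -0.0674873 ]), 'joint_efforts': array([ 1.04543757e-03, -5.69375432e+01, -5.00574911e+01, -1.07740232e-04,
        1.40252011e-02,  4.24634050e-05]), 'tool_pos': array([234.37341907, 551.73800032, 230.24583984]), 'tcp_rot': array([-1.79894329e+02, -1.04542530e-02,  1.56974035e+02]), 'ft_force': array([-0.13197466, -0.83122323,  0.27779251]), 'wrist_torque': array([ 0.00787168, -0.02646158, -0.00786782]), 'grip_force': 0.0, 'finger_gap': 85.52516684244884}
scene [[382.8, 0.0, 327.6], [0.0, 382.8, 198.2], [0.0, 0.0, 1.0]] [[0.244, 0.515, -0.821, 1482.493], [0.97, -0.116, 0.215, -249.798], [0.015, -0.849, -0.528, 745.736], [0.0, 0.0, 0.0, 1.0]]
top [[455.8, 0.0, 317.5], [0.0, 455.8, 193.9], [0.0, 0.0, 1.0]] [[0.024, -0.98, 0.195, 276.558], [-1.0, -0.021, 0.018, -4.316], [-0.014, -0.196, -0.981, 1287.405], [0.0, 0.0, 0.0, 1.0]]
```

View pics/top0.png

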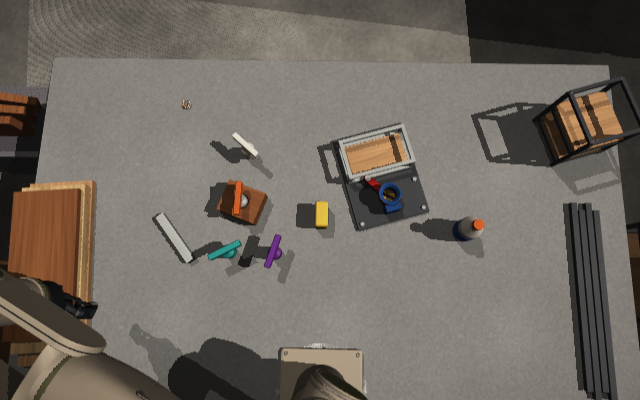

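View pics/scene0.png

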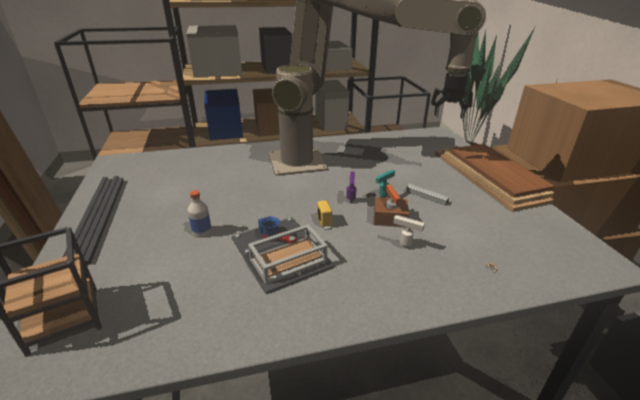

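The top view shows the orange key in its block near pixel (240,200), the clamp collar at about (390,196) with the red arm at (372,183), and the tape at (322,214). Next I'll convert these to rough positions and look with the wrist camera.

```bash
cat > h.py <<'E'
from bench import sensors, optics, r
import cv2, numpy as np
from scipy.spatial.transform import Rotation as R
def onplane(c,uv,z):
    K,P=c["camera_matrix"],np.array(c["pose"]); uv=np.atleast_2d(uv).astype(float)
    d=(P[:3,:3]@np.linalg.inv(K)@np.c_[uv,np.ones(len(uv))].T).T
    return P[:3,3]+d*((z-P[2,3])/d[:,2])[:,None]
def proj(c,X):
    K,P=c["camera_matrix"],np.array(c["pose"]); x=(np.atleast_2d(X)-P[:3,3])@P[:3,:3]; x=x@np.array(K).T
    return x[:,:2]/x[:,2:]
def tri(obs):
    A=np.zeros((3,3));b=np.zeros(3)
    for c,uv in obs:
        P=np.array(c["pose"]);d=P[:3,:3]@np.linalg.inv(c["camera_matrix"])@np.r_[uv,1.];d/=np.linalg.norm(d)
        M=np.eye(3)-np.outer(d,d);A+=M;b+=M@P[:3,3]
    return np.linalg.solve(A,b)
def pose():
    s=sensors.sense();return s["tool_pos"],R.from_euler("xyz",s["tcp_rot"],degrees=True)
def togo(p,yaw):  # remaining shift in tool axes and turn about tool z to reach pointing-down pose
    t,Q=pose();T=R.from_euler("xyz",[180,0,yaw],degrees=True)
    return Q.inv().apply(np.array(p)-t).round(1),(Q.inv()*T).as_rotvec().round(3)
E
python3 - <<'E'
from h import *
c=optics.get_calibration("top")
for n,uv,z in (("handle",(238,198),110),("handle ends a",(240,182),110),("b",(237,215),110),("collar",(390,194),70),("tape",(322,207),66),("white",(245,145),90),("purple",(274,250),90),("glue",(478,225),150)): print(n,onplane(c,uv,z)[0].round())
w=optics.get_calibration("wrist");t,Q=pose();P=np.array(w["pose"])
print("cam in tool",Q.inv().apply(P[:3,3]-t).round(1),(Q.inv().as_matrix()@P[:3,:3]).round(3).tolist(),w["camera_matrix"])
print(togo([480,200,300],157))
E
```

```text
handle [496. 227. 110.]
handle ends a [539. 224. 110.]
b [450. 227. 110.]
collar [ 523. -179.   70.]
tape [484.   5.  66.]
white [648. 220.  90.]
purple [363. 128.  90.]
glue [ 432. -386.  150.]
cam in tool [  81.     0.7 -144.1] [[-0.001, -0.95, -0.314], [1.0, -0.001, 0.0], [-0.001, -0.314, 0.95]] [[296.691956     0.         319.16334894]
 [  0.         296.691956   200.08213839]
 [  0.           0.           1.        ]]
(array([-363.6, -227.8,  -69.3]), array([-0.002, -0.   , -0.   ]))
```

Run:
```python
from h import *
print(togo([540,227,330],157)[0]/8)
```

```text
[-51.0375 -22.4375 -12.425 ]
```

Call:
apply_moves:
  targets:
    - [-51,-22.5,-12.5,0,0,0,0]
    - [-51,-22.5,-12.5,0,0,0,0]
    - [-51,-22.5,-12.5,0,0,0,0]
    - [-51,-22.5,-12.5,0,0,0,0]
    - [-51,-22.5,-12.5,0,0,0,0]
    - [-51,-22.5,-12.5,0,0,0,0]
    - [-51,-22.5,-12.5,0,0,0,0]
    - [-51,-22.5,-12.5,0,0,0,0]
    - [0,0,0,0,0,0.1827,0]
    - [0,0,0,0,0,0.1827,0]
    - [0,0,0,0,0,0.1827,0]
    - [0,0,0,0,0,0.1827,0]
    - [0,0,0,0,0,0.1827,0]
    - [0,0,0,0,0,0.1827,0]
    - [0,0,0,0,0,0.1827,0]
    - [0,0,0,0,0,0.1827,0]
    - [0,0,0,0,0,0.1827,0]
    - [0,0,0,0,0,0.1827,0]
    - [0,0,0,0,0,0.1827,0]
    - [0,0,0,0,0,0.1827,0]

```text
time: 2.6
tool_pos: [539.5, 226.9, 330.7]
tcp_rot: [-180.0, 0.1, 31.0]
ft_force: [-0.2, 0.0, 0.5]
finger_gap: 85.3
grip_force: 0.0
```

Call:
apply_moves:
  targets:
    - [0,0,0,0,0,0.1827,0]
    - [0,0,0,0,0,0.1827,0]
    - [0,0,0,0,0,0.1827,0]
    - [0,0,0,0,0,0,0]
    - [0,0,0,0,0,0,0]

```text
time: 3.22
tool_pos: [539.6, 227.0, 331.0]
tcp_rot: [180.0, 0.0, 0.2]
ft_force: [-0.1, 0.1, 0.2]
finger_gap: 85.5
grip_force: 0.0
```

Run:
```python
from h import *
import pickle
print(pose()[0],sensors.sense()["tcp_rot"],sensors.sense()["joint_pos"].round(1))
c=optics.get_calibration("wrist");im=optics.snapshot("wrist");cv2.imwrite("pics/w1.png",im[:,:,::-1]);pickle.dump(c,open("w1.pkl","wb"))
```

```text
[539.64810001 226.95374207 331.01800765] [1.79990041e+02 2.63101762e-02 2.00193028e-01] [ 17.8   4.1  78.5  -0.   97.4 107.6]
```

View pics/w1.png

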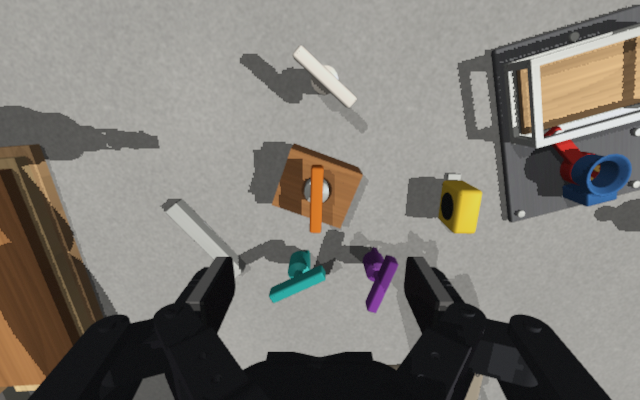

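The wrist view shows the orange handle bar at about (316,198) on the block, the collar at (605,174) and the teal and purple look-alikes at (297,284) and (382,283). I'll shift sideways for a second view.

Call:
apply_moves:
  targets:
    - [0,50,0,0,0,0,0]
    - [0,50,0,0,0,0,0]
    - [0,0,0,0,0,0,0]
    - [0,0,0,0,0,0,0]

```text
time: 3.78
tool_pos: [539.7, 127.1, 331.4]
tcp_rot: [-180.0, -0.0, -0.0]
ft_force: [0.3, 0.3, -0.5]
finger_gap: 85.4
grip_force: 0.0
```

```bash
cat >> h.py <<'E'
def blobs(im,lo,hi,amin=40):
    m=cv2.inRange(cv2.cvtColor(im,cv2.COLOR_RGB2HSV),lo,hi);n,l,s,ce=cv2.connectedComponentsWithStats(m)
    return [(s[i,4],ce[i].round(1),cv2.boxPoints(cv2.minAreaRect(np.argwhere(l==i)[:,::-1].astype(np.float32))).round(1)) for i in range(1,n) if s[i,4]>amin]
E
python3 - <<'E'
from h import *
import pickle
c2=optics.get_calibration("wrist");im2=optics.snapshot("wrist");cv2.imwrite("pics/w2.png",im2[:,:,::-1]);pickle.dump(c2,open("w2.pkl","wb"))
im1=cv2.imread("pics/w1.png")[:,:,::-1].copy();imt=cv2.imread("pics/top0.png")[:,:,::-1].copy()
for n,im in (("w1",im1),("w2",im2),("top",imt)):
    for k,lo,hi in (("orange",(5,190,90),(12,255,255)),("red",(0,180,60),(3,255,255)),("blue",(105,150,60),(125,255,255))):
        for b in blobs(im,lo,hi): print(n,k,b[0],b[1],b[2].tolist())
E
```

```text
w1 red 59 [551.9 130.6] [[542.7999877929688, 132.8000030517578], [557.0999755859375, 124.69999694824219], [559.4000244140625, 128.8000030517578], [545.0999755859375, 136.89999389648438]]
w1 red 430 [569.3 153.4] [[544.0999755859375, 158.3000030517578], [563.0999755859375, 133.3000030517578], [589.0, 153.0], [570.0, 178.0]]
w1 blue 1342 [605.2 178.5] [[576.0, 157.60000610351562], [625.9000244140625, 146.89999389648438], [636.0999755859375, 194.5], [586.2000122070312, 205.1999969482422]]
w2 red 434 [501.9 151.8] [[475.5, 154.60000610351562], [493.5, 130.60000610351562], [522.0, 152.0], [504.0, 176.0]]
w2 blue 1332 [534.8 177.9] [[508.8999938964844, 156.8000030517578], [554.0, 147.1999969482422], [564.2000122070312, 194.8000030517578], [519.0999755859375, 204.39999389648438]]
w2 blue 638 [628.8 221. ] [[613.0, 205.0], [639.0, 205.0], [639.0, 239.0], [613.0, 239.0]]
top orange 231 [237.5 198.1] [[232.5, 213.89999389648438], [235.39999389648438, 181.5], [242.5, 182.10000610351562], [239.60000610351562, 214.5]]
top orange 79 [478.3 224.2] [[474.0, 220.0], [483.0, 220.0], [483.0, 229.0], [474.0, 229.0]]
top red 77 [374.  183.6] [[367.20001220703125, 182.0], [371.0, 177.1999969482422], [381.0, 185.1999969482422], [377.20001220703125, 190.0]]
top blue 290 [390.5 198. ] [[376.3999938964844, 186.1999969482422], [396.20001220703125, 179.60000610351562], [405.20001220703125, 206.60000610351562], [385.3999938964844, 213.1999969482422]]
```

View pics/w2.png

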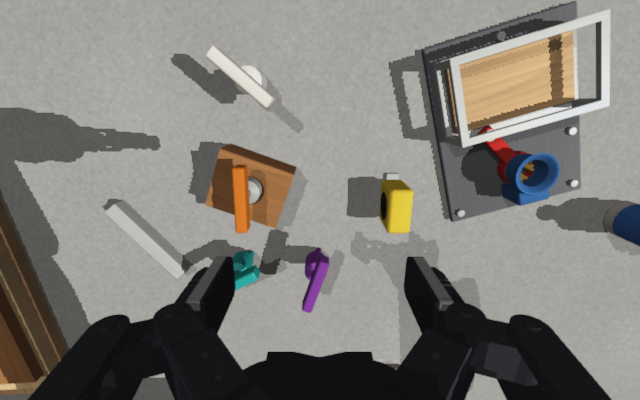

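The second wrist view shows the key handle at (241,198), the collar at (533,173) with an empty bore and brass inside, and the red arm at (500,150). I'll go straight over the collar for a close look down the bore.

Call:
apply_moves:
  targets:
    - [-14,43.7,24.4,0,0,0,0]
    - [-14,43.7,24.4,0,0,0,0]
    - [-14,43.7,24.4,0,0,0,0]
    - [-14,43.7,24.4,0,0,0,0]
    - [-14,43.7,24.4,0,0,0,0]
    - [-14,43.7,24.4,0,0,0,0]
    - [-14,43.7,24.4,0,0,0,0]
    - [0,0,0,0,0,0,0]
    - [0,0,0,0,0,0,0]

```text
time: 4.95
tool_pos: [442.1, -178.0, 160.8]
tcp_rot: [-180.0, -0.0, 0.0]
ft_force: [-0.5, 1.0, 0.5]
finger_gap: 85.1
grip_force: 0.0
```

Run:
```python
from h import *
import pickle
c=optics.get_calibration("wrist");im=optics.snapshot("wrist");cv2.imwrite("pics/w3.png",im[:,:,::-1]);pickle.dump(c,open("w3.pkl","wb"))
o=im[:300,160:480]; cv2.imwrite("pics/w3c.png",cv2.resize(o,(640,600),interpolation=cv2.INTER_CUBIC)[:,:,::-1])
print(pose()[0])
```

```text
[ 442.44600228 -177.8696806   161.22759388]
```

View pics/w3c.png

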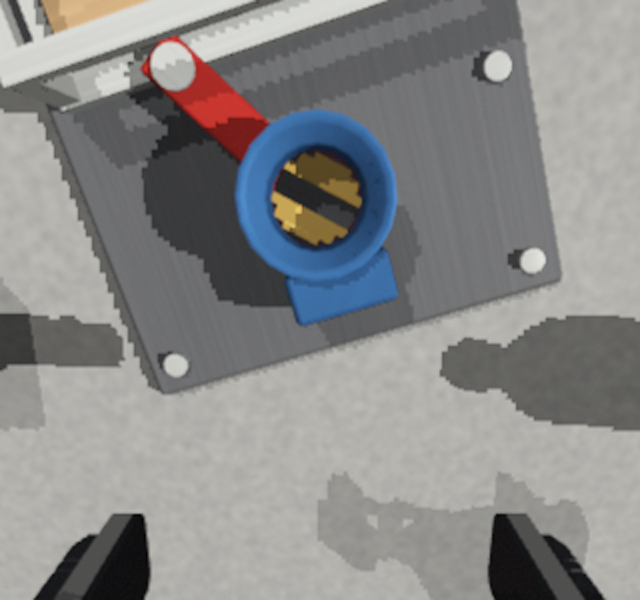

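The close view shows the collar ring centred at about crop (316,195), i.e. image (318,97). The dark slot runs from image (299,90) to (340,106) and the red arm points up-left. Now the fine measurements.

```bash
cat > m.py <<'E'
from h import *
import pickle
from scipy.optimize import minimize
C={n:pickle.load(open(n+".pkl","rb")) for n in("w1","w2","w3")};C["top"]=optics.get_calibration("top")
I={n:cv2.imread(f"pics/{f}.png")[:,:,::-1].copy() for n,f in(("w1","w1"),("w2","w2"),("w3","w3"),("top","top0"))}
S=8
def sil(c,X,shape=(400,640)):
    m=np.zeros(shape,np.uint8);h=cv2.convexHull(proj(c,X).astype(np.float32))
    cv2.fillConvexPoly(m,np.round((h)*2**S).astype(np.int32),255,cv2.LINE_AA,S);return m/255.
box=np.array([[x,y,z] for x in(-45,45) for y in(-8,8) for z in(76,100)],float)
M={}
for n in("w1","w2","top"):
    hsv=cv2.cvtColor(I[n],cv2.COLOR_RGB2HSV);m=cv2.inRange(hsv,(3,170,70),(16,255,255))
    k,l,s,ce=cv2.connectedComponentsWithStats(m);g=proj(C[n],[496,227,105])[0]
    i=min(range(1,k),key=lambda i:np.hypot(*(ce[i]-g))-s[i,4]*.1);M[n]=l==i;print(n,s[i])
def f(p,ns):
    X=box@R.from_euler("z",p[3]).as_matrix().T+p[:3]
    return sum(np.abs(sil(C[n],X)-M[n]).sum()/M[n].sum() for n in ns)
for ns in(["w1","w2"],["w1","w2","top"]):
    b=min((minimize(f,[496,227,10,y],args=(ns,),method="Nelder-Mead",options=dict(initial_simplex=np.array([496,227,10,y])+np.vstack([np.zeros(4),np.diag([8,8,8,.1])]))) for y in(-.03,.05)),key=lambda q:q.fun)
    print(ns,b.fun,b.x[:3].round(1),np.degrees(b.x[3]).round(2))
# collar
e={}
for n,g in(("w1",(605,174)),("w2",(533,172)),("w3",(318,97))):
    m=cv2.inRange(cv2.cvtColor(I[n],cv2.COLOR_RGB2HSV),(103,120,40),(125,255,255))
    cs,_=cv2.findContours(m,cv2.RETR_EXTERNAL,cv2.CHAIN_APPROX_NONE);c=max(cs,key=cv2.contourArea) if n!="w2" else min(cs,key=lambda c:np.hypot(*(c.mean((0,1))-g)))
    c=c[:,0].astype(np.float32);c=c[c[:,1]<g[1]+(0 if n!="w3" else 22)]
    e[n]=cv2.fitEllipse(c.reshape(-1,1,2));print(n,e[n])
print("collar",onplane(C["w3"],e["w3"][0],70),tri([(C["w3"],e["w3"][0]),(C["w2"],e["w2"][0])]))
# slot
hsv=cv2.cvtColor(I["w3"],cv2.COLOR_RGB2HSV);yy,xx=np.mgrid[:400,:640];ctr=proj(C["w3"],np.r_[onplane(C["w3"],e["w3"][0],70)[0][:2],34.])[0];print(ctr)
d=((xx-ctr[0])**2+(yy-ctr[1])**2<19**2)&(hsv[...,2]<75)
k,l,s,ce=cv2.connectedComponentsWithStats(d.astype(np.uint8));i=1+s[1:,4].argmax();P=np.argwhere(l==i)[:,::-1]
Q=onplane(C["w3"],P,30)[:,:2];w,v=np.linalg.eigh(np.cov(Q.T));a=v[:,1];print("slot",Q.mean(0),np.degrees(np.arctan2(a[1],a[0]))%180,np.sqrt(w*12))
# arm, red
ar=[x for x in blobs(I["w3"],(0,150,60),(4,255,255))+[] if x[0]>100];print([(x[0],x[1],np.round(onplane(C["w3"],x[2],35)[:,:2],1).tolist()) for x in ar])
print("plate edge",np.degrees(np.arctan2(*(np.diff(onplane(C["w3"],[(242.5,196),(440,139)],12)[:,:2],axis=0)[0])[::-1]))+90)
E
python3 m.py
```

```text
w1 [310 165  14  67 785]
w2 [ 231  165   19   67 1012]
top [233 181  10  35 260]
['w1', 'w2'] 0.46332894488073917 [495.5 232.8   7. ] -2.05
['w1', 'w2', 'top'] 0.7541464448312805 [496.4 232.7   4.9] -1.43
w1 ((601.7745361328125, 167.68365478515625), (26.997573852539062, 60.41541290283203), 86.25382232666016)
w2 ((532.6651000976562, 166.97552490234375), (27.283180236816406, 53.469932556152344), 86.3624267578125)
w3 ((317.4327392578125, 97.3470687866211), (79.75918579101562, 84.1533432006836), 1.0863983631134033)
collar [[ 525.9924306  -175.73717272   70.        ]] [ 528.89593567 -176.48360703   56.8409896 ]
[317.71192902  97.98704578]
slot [ 525.36882251 -175.27987492] 63.36984298373142 [ 9.70919362 32.24917985]
[(np.int32(1098), array([269.1,  54.4]), [[570.7, -108.8], [583.6, -123.4], [554.0, -157.4], [540.2, -142.9]])]
plate edge 16.404328995752465
```

```bash
cat >> m.py <<'E'
print("----")
p=np.r_[495.5,232.8,7,-.036];X=box@R.from_euler("z",p[3]).as_matrix().T+p[:3]
out=[]
for n in("w1","w2"):
    x0=int(M[n].nonzero()[1].mean())-50;im=cv2.resize(I[n][140:260,x0:x0+100],None,fx=4,fy=4,interpolation=cv2.INTER_NEAREST)
    h=cv2.convexHull(((proj(C[n],X)+.5-[x0,140])*4).astype(np.int32));cv2.polylines(im,[h],True,(0,255,0),1)
    cs,_=cv2.findContours(cv2.resize(M[n][140:260,x0:x0+100].astype(np.uint8),None,fx=4,fy=4,interpolation=cv2.INTER_NEAREST),0,1);cv2.drawContours(im,cs,-1,(0,0,255),1);out.append(im[:,:400])
cv2.imwrite("pics/fit.png",np.hstack(out)[:,:,::-1])
E
python3 m.py|sed -n '/----/,$p'
```

```text
----
```

View pics/fit.png

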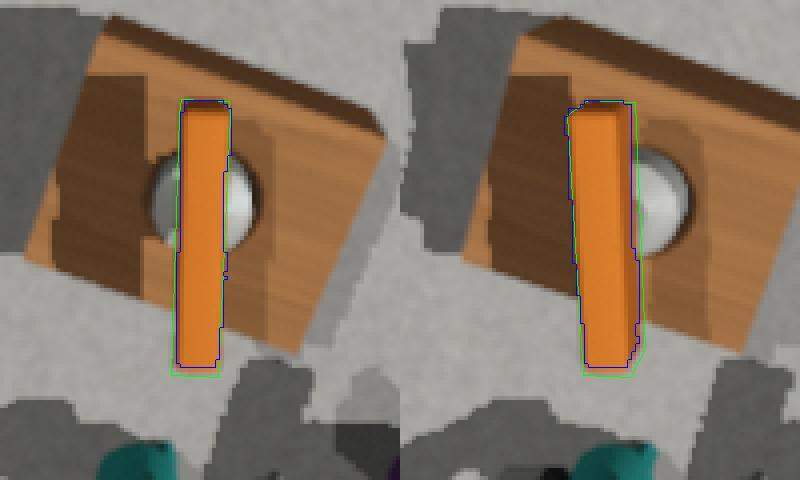

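The overlay shows the handle model lying on both views within about a pixel, with the key upright. One close look from straight above will fix its y and yaw.

Call:
apply_moves:
  targets:
    - [-3,-45.3,-3,0,0,0,0]
    - [-3,-45.3,-3,0,0,0,0]
    - [-3,-45.3,-3,0,0,0,0]
    - [-3,-45.3,-3,0,0,0,0]
    - [-3,-45.3,-3,0,0,0,0]
    - [-3,-45.3,-3,0,0,0,0]
    - [-3,-45.3,-3,0,0,0,0]
    - [-3,-45.3,-3,0,0,0,0]
    - [-3,-45.3,-3,0,0,0,0]
    - [0,0,0,0,0,0,0]
    - [0,0,0,0,0,0,0]

```text
time: 6.38
tool_pos: [414.4, 229.8, 188.0]
tcp_rot: [-180.0, -0.0, 0.1]
ft_force: [0.3, -0.6, -0.4]
finger_gap: 85.1
grip_force: 0.0
```

```bash
python3 - <<'E'
from h import *
import pickle
c=optics.get_calibration("wrist");im=optics.snapshot("wrist");cv2.imwrite("pics/w4.png",im[:,:,::-1]);pickle.dump(c,open("w4.pkl","wb"))
E
sed -i 's/"w1","w2","w3"/"w1","w2","w3","w4"/; s/("w3","w3"),/("w3","w3"),("w4","w4"),/; s/in("w1","w2","top"):/in("w1","w2","w4","top"):/; s/in(\["w1","w2"\],\["w1","w2","top"\])/in(["w4"],["w1","w2"],["w1","w2","w4"])/; s/(-45,45) for y in(-8,8) for z in(76,100)/(-44.4,44.4) for y in(-7.5,7.5) for z in(76.6,99.4)/' m.py
python3 m.py | head -7
```

```text
w1 [310 165  14  67 785]
w2 [ 231  165   19   67 1012]
w4 [ 306   28   26  133 2897]
top [233 181  10  35 260]
['w4'] 0.050838257291180196 [498.  231.9   5.9] -1.76
['w1', 'w2'] 0.3355211127022749 [496.7 232.5  10.1] -1.98
['w1', 'w2', 'w4'] 0.41659553162212265 [497.  232.1  10.5] -1.64
```

View pics/w4.png

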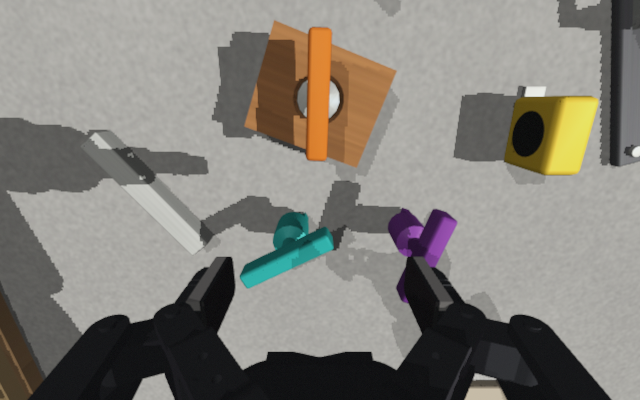

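The close view shows the handle centred at about (319,93) with the shank in the hole under it. The key is at (497, 232), yaw about -1.7°, base about 10 mm up. Approach and grip.

Call:
apply_moves:
  targets:
    - [41.3,-1.1,0,0,0,0.03,0]
    - [41.3,-1.1,0,0,0,0,0]
    - [0,0,22,0,0,0,0]
    - [0,0,22,0,0,0,0]
    - [0,0,22,0,0,0,0]
    - [0,0,22,0,0,0,0]
    - [0,0,21,0,0,0,0]
    - [0,0,0,0,0,0,0]
    - [0,0,0,0,0,0,0]

```text
time: 7.55
tool_pos: [498.0, 229.4, 79.5]
tcp_rot: [-180.0, -0.1, -1.8]
ft_force: [-0.0, 0.1, -0.1]
finger_gap: 85.3
grip_force: 0.0
```

Call:
apply_moves:
  targets:
    - [0,0,0,0,0,0,1]
    - [0,0,0,0,0,0,1]
    - [0,0,0,0,0,0,1]
    - [0,0,0,0,0,0,1]
    - [0,0,0,0,0,0,1]
    - [0,0,0,0,0,0,1]
    - [0,0,0,0,0,0,1]
    - [0,0,0,0,0,0,1]
  force: 60

```text
time: 8.55
tool_pos: [497.6, 230.0, 78.8]
tcp_rot: [-180.0, -0.0, -1.8]
ft_force: [-1.2, 2.2, 3.9]
finger_gap: 15.1
grip_force: 59.7
```

Call:
apply_moves:
  targets:
    - [0,-0.8,0,0,0,0,1]
    - [0,0,-6,0,0,0,1]
    - [0,0,-12,0,0,0,1]
    - [0,0,-20,0,0,0,1]
    - [0,0,-20,0,0,0,1]
    - [0,0,-20,0,0,0,1]
    - [0,0,-20,0,0,0,1]
    - [0,0,-20,0,0,0,1]
    - [0,0,0,0,0,0,1]
    - [0,0,0,0,0,0,1]

```text
time: 9.8
tool_pos: [497.1, 230.5, 195.9]
tcp_rot: [180.0, 0.0, -1.8]
ft_force: [-0.2, 0.4, -5.7]
finger_gap: 15.2
grip_force: 59.0
```

Run:
```python
from h import *
import pickle
s=sensors.sense();print(s["tool_pos"],s["ft_force"],s["wrist_torque"],s["finger_gap"])
c=optics.get_calibration("wrist");im=optics.snapshot("wrist");cv2.imwrite("pics/w5.png",im[:,:,::-1])
t=optics.snapshot("top");a=im[150:400,220:420];cv2.imwrite("pics/w5c.png",np.hstack([cv2.resize(a,(400,500)),cv2.resize(t[150:250,190:270],(400,500))])[:,:,::-1])
```

```text
[497.06758611 230.49288813 195.85823015] [-0.16820528  0.42147651 -5.66688755] [-0.0219986  -0.0153786  -0.01253689] 15.161165594662197
```

View pics/w5c.png

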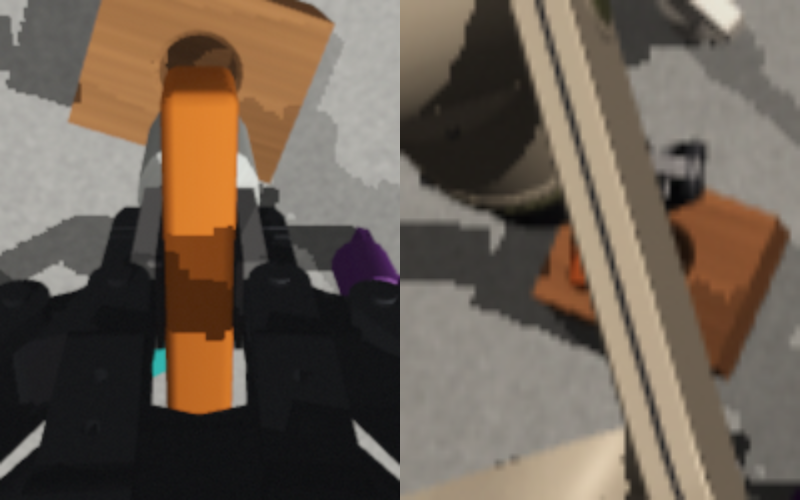

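Left: the key is held square in the fingers, free of the block, with the handle's far end at about wrist rows 183–198. I'll check where the key sits along the fingers from that end.

Run:
```python
from h import *
c=optics.get_calibration("wrist");t,Q=pose();im=cv2.imread("pics/w5.png")
hsv=cv2.cvtColor(im,cv2.COLOR_BGR2HSV);print([(v,hsv[v,320].tolist()) for v in range(176,212,2)])
for v in (182,183,184): print(v,(onplane(c,(320,v),t[2]+7)[0]-t)[0].round(1))
for v in (196,198,200,202): print(v,(onplane(c,(320,v),t[2]+31)[0]-t)[0].round(1))
print(togo([525.5,-177,200],63.4))
```

```text
[(176, [13, 139, 57]), (178, [13, 144, 69]), (180, [14, 150, 90]), (182, [13, 160, 91]), (184, [12, 207, 90]), (186, [11, 206, 93]), (188, [12, 212, 94]), (190, [12, 213, 96]), (192, [12, 208, 98]), (194, [12, 210, 108]), (196, [13, 209, 156]), (198, [13, 206, 196]), (200, [14, 203, 205]), (202, [14, 201, 214]), (204, [14, 204, 221]), (206, [14, 201, 221]), (208, [14, 202, 222]), (210, [14, 202, 221])]
182 44.3
183 43.8
184 43.4
196 45.0
198 44.1
200 43.3
202 42.4
(array([ 41.3, 406.3,  -4.6]), array([-0.   ,  0.002, -1.137]))
```

Call:
apply_moves:
  targets:
    - [5.2,50.8,0,0,0,0,1]
    - [5.2,50.8,0,0,0,0,1]
    - [5.2,50.8,0,0,0,0,1]
    - [5.2,50.8,0,0,0,0,1]
    - [5.2,50.8,0,0,0,0,1]
    - [5.2,50.8,0,0,0,0,1]
    - [5.2,50.8,0,0,0,0,1]
    - [5.2,50.8,0,0,0,0,1]
    - [0,0,0,0,0,-0.17,1]
    - [0,0,0,0,0,-0.17,1]
    - [0,0,0,0,0,-0.17,1]
    - [0,0,0,0,0,-0.17,1]
    - [0,0,0,0,0,-0.17,1]
    - [0,0,0,0,0,-0.17,1]
    - [0,0,0,0,0,-0.14,1]
    - [0,0,0,0,0,0,1]
    - [0,0,0,0,0,0,1]

```text
time: 12.02
tool_pos: [526.2, -176.8, 195.9]
tcp_rot: [-179.9, 0.0, 64.5]
ft_force: [-0.5, 0.5, -3.7]
finger_gap: 15.3
grip_force: 60.3
```

Run:
```python
from h import *
import pickle
c=pickle.load(open("w3.pkl","rb"));im=cv2.imread("pics/w3.png");hsv=cv2.cvtColor(im,cv2.COLOR_BGR2HSV).astype(float)
# resample plane z=34 on a 0.5mm grid about the collar axis
g=np.arange(-17,17.1,.5);X,Y=np.meshgrid(g,g)
W=np.c_[X.ravel()+526,Y.ravel()-175.7,np.full(X.size,34.)]
uv=proj(c,W).astype(np.float32).reshape(*X.shape,2);G=cv2.remap(im[...,::-1].astype(np.float32),uv[...,0],uv[...,1],cv2.INTER_LINEAR)
sat=(G.max(2)-G.min(2));ok=np.hypot(X,Y)<13.5
br=np.clip(sat/60,0,1)
best=[]
for a in np.arange(45,90,1.):
  for o in np.arange(-3,3.1,.5):
    d=-np.sin(np.radians(a))*X+np.cos(np.radians(a))*Y-o
    m=(abs(d)<5.25);best.append((np.abs(br-~m)[ok].mean(),a,o))
best.sort();print(best[:8])
s=sensors.sense();print(s["ft_force"],s["wrist_torque"],s["joint_pos"].round(1));print(togo([525.5,-177,200],65))
```

```text
[(np.float32(0.079597294), np.float64(63.0), np.float64(1.0)), (np.float32(0.08097727), np.float64(62.0), np.float64(1.0)), (np.float32(0.08147192), np.float64(61.0), np.float64(1.0)), (np.float32(0.08281481), np.float64(64.0), np.float64(1.0)), (np.float32(0.08394017), np.float64(65.0), np.float64(1.0)), (np.float32(0.08427303), np.float64(60.0), np.float64(1.0)), (np.float32(0.08503842), np.float64(62.0), np.float64(0.5)), (np.float32(0.085548334), np.float64(61.0), np.float64(0.5))]
[-0.47665227  0.46286278 -3.69664926] [-0.02299939 -0.01775872 -0.00178464] [-23.9   1.7  95.1   0.   83.3   1.6]
(array([-0.5, -0.5, -4.1]), array([-0.001,  0.   , -0.008]))
```

Call:
apply_moves:
  targets:
    - [-0.1,-0.85,16,0,0,0.02,1]
    - [0,0,16,0,0,0,1]
    - [0,0,12,0,0,0,1]
    - [0,0,8,0,0,0,1]
    - [0,0,6,0,0,0,1]
    - [0,0,0,0,0,0,1]

```text
time: 12.78
tool_pos: [525.5, -176.5, 138.1]
tcp_rot: [-180.0, 0.0, 63.6]
ft_force: [0.1, 0.3, -4.6]
finger_gap: 15.6
grip_force: 60.2
```

Call:
apply_moves:
  targets:
    - [0,0,4,0,0,0,1]
    - [0,0,4,0,0,0,1]
    - [0,0,4,0,0,0,1]
    - [0,0,0,0,0,0,1]

```text
time: 13.28
tool_pos: [525.3, -176.5, 126.0]
tcp_rot: [-179.9, 0.0, 63.6]
ft_force: [0.2, 0.8, -5.3]
finger_gap: 14.6
grip_force: 60.3
```

Call:
apply_moves:
  targets:
    - [0,0,3,0,0,0,1]
    - [0,0,3,0,0,0,1]
    - [0,0,3,0,0,0,1]
    - [0,0,0,0,0,0,1]

```text
time: 13.78
tool_pos: [525.4, -176.5, 117.0]
tcp_rot: [-180.0, 0.0, 63.6]
ft_force: [-0.3, -0.6, -5.0]
finger_gap: 15.3
grip_force: 60.3
```

Call:
apply_moves:
  targets:
    - [0,0,3,0,0,0,1]
    - [0,0,3,0,0,0,1]
    - [0,0,3,0,0,0,1]
    - [0,0,0,0,0,0,1]

```text
time: 14.28
tool_pos: [525.4, -176.5, 108.0]
tcp_rot: [-180.0, 0.0, 63.6]
ft_force: [-0.2, 0.0, -4.6]
finger_gap: 15.2
grip_force: 60.3
```

Call:
apply_moves:
  targets:
    - [0,0,2,0,0,0,1]
    - [0,0,2,0,0,0,1]
    - [0,0,1.5,0,0,0,1]
    - [0,0,0,0,0,0,1]

```text
time: 14.78
tool_pos: [525.5, -176.5, 102.8]
tcp_rot: [-180.0, 0.0, 63.6]
ft_force: [-0.1, -0.1, -4.7]
finger_gap: 15.1
grip_force: 60.3
```

Call:
apply_moves:
  targets:
    - [0,0,1,0,0,0,1]
    - [0,0,0,0,0,0,1]

```text
time: 15.02
tool_pos: [525.7, -176.6, 102.0]
tcp_rot: [-180.0, 0.0, 63.6]
ft_force: [1.0, 0.8, -3.9]
finger_gap: 15.2
grip_force: 60.3
```

Call:
apply_moves:
  targets:
    - [0,0,1,0,0,0,1]
    - [0,0,0,0,0,0,1]

```text
time: 15.28
tool_pos: [525.6, -176.6, 100.9]
tcp_rot: [-180.0, -0.0, 63.6]
ft_force: [-0.6, 0.6, -4.1]
finger_gap: 14.9
grip_force: 60.3
```

Call:
apply_moves:
  targets:
    - [0,0,1,0,0,0,1]
    - [0,0,0,0,0,0,1]

```text
time: 15.52
tool_pos: [525.6, -176.6, 99.9]
tcp_rot: [-180.0, 0.0, 63.6]
ft_force: [-0.0, 0.3, -5.1]
finger_gap: 15.1
grip_force: 60.3
```

Call:
apply_moves:
  targets:
    - [0,0,1.5,0,0,0,1]
    - [0,0,1.5,0,0,0,1]
    - [0,0,0,0,0,0,1]

```text
time: 15.9
tool_pos: [525.5, -176.6, 96.8]
tcp_rot: [-180.0, 0.0, 63.6]
ft_force: [-0.4, 0.2, -4.4]
finger_gap: 15.2
grip_force: 60.3
```

Call:
apply_moves:
  targets:
    - [0,0,1.5,0,0,0,1]
    - [0,0,1.5,0,0,0,1]
    - [0,0,1.5,0,0,0,1]
    - [0,0,0,0,0,0,1]

```text
time: 16.4
tool_pos: [525.5, -176.6, 92.3]
tcp_rot: [-180.0, 0.0, 63.6]
ft_force: [0.2, 0.4, -5.1]
finger_gap: 15.1
grip_force: 60.3
```

In the slot. Down gently to the floor.

Call:
apply_moves:
  targets:
    - [0,0,1.5,0,0,0,1]
    - [0,0,1.5,0,0,0,1]
    - [0,0,1,0,0,0,1]
    - [0,0,0,0,0,0,1]

```text
time: 16.9
tool_pos: [525.6, -176.6, 88.3]
tcp_rot: [-180.0, 0.0, 63.6]
ft_force: [-0.1, -0.4, -4.3]
finger_gap: 14.8
grip_force: 60.3
```

Call:
apply_moves:
  targets:
    - [0,0,0.7,0,0,0,1]
    - [0,0,0,0,0,0,1]

```text
time: 17.15
tool_pos: [525.7, -176.6, 87.8]
tcp_rot: [-180.0, -0.0, 63.6]
ft_force: [-0.3, -0.8, -4.5]
finger_gap: 15.3
grip_force: 60.3
```

Call:
apply_moves:
  targets:
    - [0,0,0.7,0,0,0,1]
    - [0,0,0,0,0,0,1]

```text
time: 17.4
tool_pos: [525.6, -176.6, 87.0]
tcp_rot: [-180.0, -0.0, 63.6]
ft_force: [0.3, 0.1, -4.1]
finger_gap: 15.3
grip_force: 60.3
```

Call:
apply_moves:
  targets:
    - [0,0,0.5,0,0,0,1]
    - [0,0,0,0,0,0,1]

```text
time: 17.65
tool_pos: [525.7, -176.7, 86.9]
tcp_rot: [180.0, -0.0, 63.6]
ft_force: [-1.5, -0.6, -0.8]
finger_gap: 15.1
grip_force: 60.7
```

Call:
apply_moves:
  targets:
    - [0,0,0,0,0,0,1]
    - [0,0,0,0,0,0.1,1]
    - [0,0,0,0,0,0.1,1]
    - [0,0,0,0,0,0.1,1]
    - [0,0,0,0,0,0.1,1]
    - [0,0,0,0,0,0.1,1]
    - [0,0,0,0,0,0.1,1]
    - [0,0,0,0,0,0.1,1]
    - [0,0,0,0,0,0.1,1]
  force: 100

```text
time: 18.77
tool_pos: [526.0, -176.9, 87.0]
tcp_rot: [180.0, -0.0, 17.6]
ft_force: [-1.2, 0.6, -0.5]
finger_gap: 14.2
grip_force: 98.7
```

```bash
python3 -c "
from h import *
s=sensors.sense();print(s['tool_pos'],s['tcp_rot'],s['ft_force'],s['wrist_torque'])"
```

```text
[ 525.9560095  -176.85174065   86.97413003] [ 1.79955106e+02 -2.26146870e-02  1.75528669e+01] [-1.24718885  0.63143953 -0.5010491 ] [-0.08003531  0.24839846  0.19607247]
```

Call:
apply_moves:
  targets:
    - [0,0,0,0,0,0.1,1]
    - [0,0,0,0,0,0.1,1]
    - [0,0,0,0,0,0.1,1]
    - [0,0,0,0,0,0.1,1]
    - [0,0,0,0,0,0.1,1]

```text
time: 19.4
tool_pos: [525.8, -177.2, 87.0]
tcp_rot: [179.9, -0.0, -11.1]
ft_force: [-1.9, -1.8, -1.8]
finger_gap: 14.6
grip_force: 98.7
```

```bash
python3 -c "
from h import *
s=sensors.sense();print(s['tool_pos'],s['tcp_rot'],s['ft_force'],s['wrist_torque'])"
```

```text
[ 525.84886738 -177.1550805    86.96416036] [ 1.79937981e+02 -3.62687674e-02 -1.10814498e+01] [-1.89177588 -1.76422966 -1.84706192] [-0.43636481  0.37447633  0.45576266]
```

Call:
apply_moves:
  targets:
    - [0,0,0,0,0,0.06,1]
    - [0,0,0,0,0,0.06,1]
    - [0,0,0,0,0,0,1]

```text
time: 19.77
tool_pos: [525.8, -177.2, 87.0]
tcp_rot: [179.9, -0.0, -17.8]
ft_force: [-2.6, -2.0, 1.0]
finger_gap: 14.5
grip_force: 98.7
```

```bash
python3 -c "
from h import *
s=sensors.sense();print(s['tool_pos'],s['tcp_rot'],s['ft_force'],s['wrist_torque'])"
```

```text
[ 525.7615626  -177.18727401   86.95021078] [ 1.79945612e+02 -3.28640302e-02 -1.77718638e+01] [-2.59315545 -1.95031152  0.98526054] [-0.53243582  0.51090506  0.20261183]
```

Call:
apply_moves:
  targets:
    - [0,0,0,0,0,0.04,1]
    - [0,0,0,0,0,0.04,1]
    - [0,0,0,0,0,0,1]

```text
time: 20.15
tool_pos: [525.8, -177.2, 87.0]
tcp_rot: [180.0, -0.0, -22.3]
ft_force: [-2.7, -2.5, 1.2]
finger_gap: 14.1
grip_force: 98.9
```

```bash
python3 -c "
from h import *
s=sensors.sense();print(s['tcp_rot'],s['ft_force'],s['wrist_torque'])"
```

```text
[ 1.79953206e+02 -3.69633075e-02 -2.22992555e+01] [-2.66824323 -2.51595489  1.18869134] [-0.7324031   0.64283928  0.27662366]
```

Call:
apply_moves:
  targets:
    - [0,0,0,0,0,0.03,1]
    - [0,0,0,0,0,0.03,1]
    - [0,0,0,0,0,0,1]

```text
time: 20.52
tool_pos: [525.8, -177.1, 86.9]
tcp_rot: [180.0, -0.0, -25.9]
ft_force: [-3.5, -3.7, 2.4]
finger_gap: 14.4
grip_force: 99.1
```

```bash
python3 -c "
from h import *
s=sensors.sense();print(s['tcp_rot'],s['ft_force'],s['wrist_torque'])
im=optics.snapshot('wrist');t=optics.snapshot('top');cv2.imwrite('pics/a1.png',np.hstack([cv2.resize(im,(480,300)),cv2.resize(t[110:235,320:440],(288,300),interpolation=cv2.INTER_CUBIC)])[:,:,::-1])"
```

```text
[ 1.79967137e+02 -3.95825194e-02 -2.58923911e+01] [-3.51713692 -3.65219695  2.38576817] [-1.03448667  0.67415192  0.30139245]
```

View pics/a1.png

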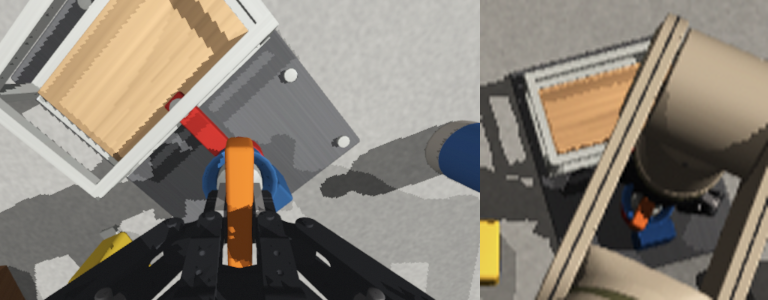

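The wrist view shows the red arm running from the collar to about (175,103), nearly under the frame's rail. I'll measure its angle.

```bash
cat > arm.py <<'E'
from h import *
def arm(cxy=(525.5,-176.8),v=True):
    c=optics.get_calibration("wrist");im=optics.snapshot("wrist")
    m=cv2.inRange(cv2.cvtColor(im,cv2.COLOR_RGB2HSV),(0,150,50),(4,255,255))|cv2.inRange(cv2.cvtColor(im,cv2.COLOR_RGB2HSV),(176,150,50),(180,255,255))
    Q=onplane(c,np.argwhere(m)[:,::-1],35)[:,:2]-cxy;d=np.hypot(*Q.T);Q=Q[(d>25)&(d<88)]
    rect=cv2.minAreaRect(Q.astype(np.float32));a=np.degrees(np.arctan2(*Q.mean(0)[::-1]))
    u,w=np.linalg.eigh(np.cov(Q.T));a2=np.degrees(np.arctan(w[1,1]/w[0,1]))
    print("arm deg centroid",a.round(1),"pca",a2.round(1),"n",len(Q),Q.mean(0).round(1),rect)
    s=sensors.sense();print(s["time"],s["tcp_rot"],s["ft_force"],s["wrist_torque"])
if __name__=="__main__": arm()
E
python3 arm.py
```

```text
arm deg centroid 16.7 pca 20.7 n 2114 [46.6 14. ] ((39.90045166015625, 9.786672592163086), (92.96601104736328, 31.90404510498047), 29.575883865356445)
20.675 [ 1.79967751e+02 -3.87541046e-02 -2.58703267e+01] [-2.90457361 -4.27444615  1.61037322] [-1.05400295  0.69572644  0.32282899]
```

Call:
apply_moves:
  targets:
    - [0,0,0,0,0,0.03,1]
    - [0,0,0,0,0,0.03,1]
    - [0,0,0,0,0,0,1]

```text
time: 21.05
tool_pos: [525.8, -177.0, 86.9]
tcp_rot: [180.0, -0.0, -29.2]
ft_force: [-3.4, -4.4, 1.8]
finger_gap: 14.5
grip_force: 100.6
```

```bash
python3 arm.py
```

```text
arm deg centroid 16.0 pca 20.8 n 2119 [46.6 13.4] ((40.03960037231445, 9.410137176513672), (92.65760040283203, 32.38915252685547), 29.06804084777832)
21.1 [ 1.79950356e+02 -3.76311670e-02 -2.92246377e+01] [-3.28375368 -4.81151784  2.49019724] [-0.94787248  0.77501555  1.41375382]
```

The arm stands at about 16°, the clamp's +x, and the torque jumped to 1.4 N m, so it is on its stop. Ease the torque off and draw the key out.

Call:
apply_moves:
  targets:
    - [0,0,0,0,0,-0.04,1]
    - [0,0,0,0,0,-0.04,1]
    - [0,0,0,0,0,-0.03,1]
    - [0,0,0,0,0,0,1]

```text
time: 21.6
tool_pos: [525.9, -176.7, 86.9]
tcp_rot: [-180.0, -0.0, -23.0]
ft_force: [-3.1, -2.2, 3.6]
finger_gap: 14.6
grip_force: 99.2
```

```bash
python3 arm.py
```

```text
arm deg centroid 16.4 pca 19.5 n 2093 [46.9 13.8] ((40.92212677001953, 10.054908752441406), (90.61731719970703, 31.922290802001953), 28.765823364257812)
21.65 [-1.79997093e+02 -2.86449325e-02 -2.30067261e+01] [-3.12794853 -1.52740833  3.85708318] [-0.7242346   0.58391033  0.03234528]
```

Call:
apply_moves:
  targets:
    - [0,0,-2,0,0,0,1]
    - [0,0,-4,0,0,0,1]
    - [0,0,-4,0,0,0,1]
    - [0,0,0,0,0,0,1]

```text
time: 22.15
tool_pos: [525.8, -176.6, 96.9]
tcp_rot: [-180.0, -0.0, -23.0]
ft_force: [-2.3, -1.9, -4.0]
finger_gap: 14.2
grip_force: 98.6
```

```bash
python3 arm.py
```

```text
arm deg centroid 15.7 pca 23.1 n 1980 [46. 13.] ((41.426483154296875, 10.439798355102539), (89.33697509765625, 31.75860023498535), 28.667863845825195)
22.2 [-1.79993798e+02 -1.36200261e-02 -2.29590176e+01] [-2.14635953 -2.83266167 -5.4074182 ] [-0.75993074  0.38930269 -0.21299722]
```

Call:
apply_moves:
  targets:
    - [0,0,-5,0,0,0,1]
    - [0,0,-6,0,0,0,1]
    - [0,0,-8,0,0,0,1]
    - [0,0,-10,0,0,0,1]
    - [0,0,-15,0,0,0,1]
    - [0,0,-20,0,0,0,1]
    - [0,0,-20,0,0,0,1]
    - [0,0,-20,0,0,0,1]
    - [0,0,0,0,0,0,1]
    - [0,0,0,0,0,0,1]

```text
time: 23.45
tool_pos: [525.4, -176.5, 200.1]
tcp_rot: [-180.0, 0.0, -23.0]
ft_force: [-0.5, -0.1, -5.1]
finger_gap: 14.3
grip_force: 98.5
```

```bash
python3 arm.py
python3 - <<'E'
from h import *
print(togo([497,230.6,200],-1.8))
im=optics.snapshot('wrist');s=optics.snapshot('scene');cv2.imwrite('pics/a2.png',np.hstack([cv2.resize(im,(480,300)),cv2.resize(s[130:290,220:350],(244,300),interpolation=cv2.INTER_CUBIC)])[:,:,::-1])
E
```

```text
arm deg centroid 16.4 pca 21.1 n 881 [46.2 13.6] ((43.63140869140625, 11.752204895019531), (84.21936798095703, 30.08648681640625), 28.288644790649414)
23.5 [-1.79999396e+02  9.64315464e-02 -2.29587170e+01] [ 0.11551657  0.13295039 -5.06540663] [-0.02386419  0.03448883  0.00041587]
(array([-1.846e+02, -3.638e+02, -2.000e-01]), array([-0.   ,  0.002, -0.369]))
```

View pics/a2.png

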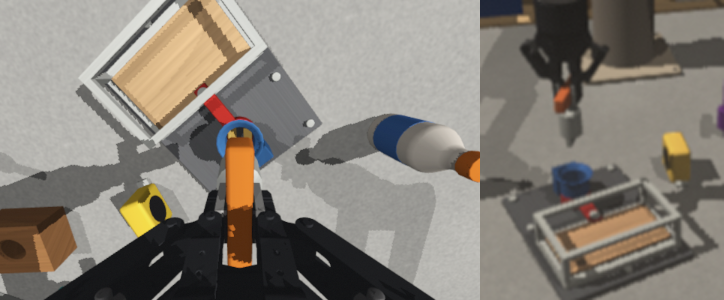

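The view shows the key upright and free, and the red arm resting under the rail at the clamp's +x. Now back to the block.

Call:
apply_moves:
  targets:
    - [-23.1,-45.5,0,0,0,0,1]
    - [-23.1,-45.5,0,0,0,0,1]
    - [-23.1,-45.5,0,0,0,0,1]
    - [-23.1,-45.5,0,0,0,0,1]
    - [-23.1,-45.5,0,0,0,0,1]
    - [-23.1,-45.5,0,0,0,0,1]
    - [-23.1,-45.5,0,0,0,0,1]
    - [-23.1,-45.5,0,0,0,0,1]
    - [0,0,0,0,0,-0.123,1]
    - [0,0,0,0,0,-0.123,1]
    - [0,0,0,0,0,-0.123,1]
    - [0,0,0,0,0,0,1]
    - [0,0,0,0,0,0,1]

```text
time: 25.22
tool_pos: [497.3, 230.5, 200.1]
tcp_rot: [180.0, 0.0, -2.0]
ft_force: [0.2, -0.3, -4.0]
finger_gap: 14.5
grip_force: 99.5
```

Run:
```python
from h import *
print(togo([497.1,230.6,150],-1.8))
s=sensors.sense();print(s["wrist_torque"])
c=optics.get_calibration("wrist");t,Q=pose();im=optics.snapshot("wrist");hsv=cv2.cvtColor(im,cv2.COLOR_RGB2HSV)
print([(v,hsv[v,320].tolist()) for v in range(178,206,2)])
m=cv2.inRange(hsv,(3,195,70),(16,255,255));m[:186]=0
for v in (200,230,260,300): x=np.flatnonzero(m[v,280:360])+280;print(v,x.min(),x.max())
m0=cv2.inRange(cv2.cvtColor(cv2.imread("pics/w5.png"),cv2.COLOR_BGR2HSV),(3,195,70),(16,255,255))
for v in (200,230,260,300): x=np.flatnonzero(m0[v,280:360])+280;print("before",v,x.min(),x.max())
```

```text
(array([-0.2, -0.1, 50.1]), array([ 0.   ,  0.001, -0.003]))
[ 0.02919693 -0.03096757  0.05810795]
[(178, [14, 146, 77]), (180, [14, 149, 91]), (182, [13, 161, 92]), (184, [12, 212, 90]), (186, [12, 213, 92]), (188, [12, 206, 94]), (190, [13, 220, 95]), (192, [12, 208, 98]), (194, [12, 204, 109]), (196, [13, 211, 158]), (198, [13, 205, 197]), (200, [14, 203, 205]), (202, [14, 203, 214]), (204, [14, 203, 221])]
200 301 338
230 301 337
260 302 337
300 304 334
before 200 301 338
before 230 301 337
before 260 302 337
before 300 304 335
```

The key sits in the grip exactly as before. Descend.

Call:
apply_moves:
  targets:
    - [-0.2,0,20,0,0,0,1]
    - [0,0,20,0,0,0,1]
    - [0,0,15,0,0,0,1]
    - [0,0,10,0,0,0,1]
    - [0,0,6,0,0,0,1]
    - [0,0,6,0,0,0,1]
    - [0,0,4,0,0,0,1]
    - [0,0,4,0,0,0,1]
    - [0,0,0,0,0,0,1]

```text
time: 26.4
tool_pos: [497.2, 230.6, 115.4]
tcp_rot: [180.0, 0.0, -1.8]
ft_force: [-0.5, 0.5, -4.0]
finger_gap: 14.6
grip_force: 99.7
```

Call:
apply_moves:
  targets:
    - [0,0,4,0,0,0,1]
    - [0,0,4,0,0,0,1]
    - [0,0,4,0,0,0,1]
    - [0,0,0,0,0,0,1]

```text
time: 26.9
tool_pos: [496.9, 230.5, 102.9]
tcp_rot: [180.0, 0.1, -1.8]
ft_force: [-0.6, -0.3, -5.0]
finger_gap: 14.0
grip_force: 99.7
```

Call:
apply_moves:
  targets:
    - [0,0,4,0,0,0,1]
    - [0,0,4,0,0,0,1]
    - [0,0,4,0,0,0,1]
    - [0,0,4,0,0,0,1]
    - [0,0,3,0,0,0,1]
    - [0,0,2.5,0,0,0,1]
    - [0,0,0,0,0,0,1]

```text
time: 27.78
tool_pos: [497.2, 230.6, 81.8]
tcp_rot: [180.0, 0.0, -1.8]
ft_force: [-0.4, 1.3, -3.7]
finger_gap: 15.0
grip_force: 99.7
```

Call:
apply_moves:
  targets:
    - [0,0,1,0,0,0,1]
    - [0,0,0.8,0,0,0,1]
    - [0,0,0,0,0,0,1]

```text
time: 28.15
tool_pos: [497.3, 230.6, 80.3]
tcp_rot: [-180.0, -0.0, -1.8]
ft_force: [0.3, 0.2, -4.7]
finger_gap: 14.4
grip_force: 99.7
```

Call:
apply_moves:
  targets:
    - [0,0,0.8,0,0,0,1]
    - [0,0,0,0,0,0,1]

```text
time: 28.4
tool_pos: [497.2, 230.6, 79.4]
tcp_rot: [180.0, 0.0, -1.8]
ft_force: [-0.5, 0.1, -4.2]
finger_gap: 14.5
grip_force: 99.7
```

Call:
apply_moves:
  targets:
    - [0,0,0.6,0,0,0,1]
    - [0,0,0,0,0,0,1]

```text
time: 28.65
tool_pos: [497.4, 230.7, 79.0]
tcp_rot: [-180.0, -0.0, -1.8]
ft_force: [-0.3, 0.5, -4.1]
finger_gap: 14.6
grip_force: 99.8
```

Call:
apply_moves:
  targets:
    - [0,0,0.5,0,0,0,1]
    - [0,0,0,0,0,0,1]

```text
time: 28.9
tool_pos: [497.6, 230.7, 78.9]
tcp_rot: [-180.0, -0.0, -1.8]
ft_force: [-1.9, -1.1, 1.9]
finger_gap: 14.6
grip_force: 100.4
```

Call:
apply_moves:
  targets:
    - [0,0,0.3,0,0,0,1]
    - [0,0,0,0,0,0,1]

```text
time: 29.15
tool_pos: [497.7, 230.8, 78.9]
tcp_rot: [-180.0, -0.0, -1.8]
ft_force: [-3.2, -0.6, 5.4]
finger_gap: 14.6
grip_force: 101.1
```

On the floor, at the original grasp height. Release and back off.

Call:
apply_moves:
  targets:
    - [0,0,0,0,0,0,0]
    - [0,0,0,0,0,0,0]
    - [0,0,0,0,0,0,0]
    - [0,0,0,0,0,0,0]
    - [0,0,0,0,0,0,0]
    - [0,0,0,0,0,0,0]
    - [0,0,-15,0,0,0,0]
    - [0,0,-30,0,0,0,0]
    - [0,0,-32,0,0,0,0]
    - [0,0,-32,0,0,0,0]
    - [-41.3,1.1,0,0,0,-0.03,0]
    - [-41.3,1.1,0,0,0,0,0]
    - [0,0,0,0,0,0,0]
    - [0,0,0,0,0,0,0]

```text
time: 30.9
tool_pos: [415.4, 230.1, 188.4]
tcp_rot: [-180.0, -0.1, -0.1]
ft_force: [0.4, -0.2, 0.6]
finger_gap: 85.4
grip_force: 0.0
```

Run:
```python
from h import *
from scipy.optimize import minimize
exec(open("m.py").read().split("M={}")[0].split("import pickle")[1].replace("C={","import pickle\nC={",1))
print(sensors.sense()["tool_pos"])
c=optics.get_calibration("wrist");im=optics.snapshot("wrist")
m=cv2.inRange(cv2.cvtColor(im,cv2.COLOR_RGB2HSV),(3,170,70),(16,255,255));k,l,s,ce=cv2.connectedComponentsWithStats(m)
i=1+s[1:,4].argmax();M=l==i;print(s[i])
def f(p): return np.abs(sil(c,box@R.from_euler("z",p[3]).as_matrix().T+p[:3])-M).sum()/M.sum()
x0=np.array([497,231,9,-.03]);b=minimize(f,x0,method="Nelder-Mead",options=dict(initial_simplex=x0+np.vstack([np.zeros(4),np.diag([8,8,8,.1])])));print(b.fun,b.x)
t=optics.snapshot("top").astype(int);d=np.abs(t-I["top"]).max(2)
for n,(u,v,w,h) in dict(tape=(312,198,22,34),glue=(450,212,40,32),offcut=(148,208,50,60),purple=(260,232,28,40),teal=(205,236,40,28),white=(228,128,36,34),block=(215,175,55,52),armregion=(362,172,20,20)).items(): print(n,(d[v:v+h,u:u+w]>60).mean().round(3))
```

```text
[415.42610672 230.07405246 188.35498872]
[ 306   29   25  132 2898]
0.04652701660374294 [ 4.98389031e+02  2.32207750e+02  6.78387808e+00 -3.13337655e-02]
tape 0.0
glue 0.0
offcut 0.162
purple 0.0
teal 0.242
white 0.0
block 0.197
armregion 0.268
```

```bash
python3 -c "
from bench import r
print(r.hand_in())"
```

```text
the job is handed in; nothing more can be done
None
```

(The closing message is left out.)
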